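# Load a two-vial carrier onto the gravity feed rail

### The job

Pick up the two-vial roller carrier by its grip tab and hang it on the sloping feed rail: with a light touch, find by feel the loading notch near the rail's upper end and lower the wheels through it onto the track floor, still holding it. Then let go there, so that the carrier rolls down under the cover strips by itself, and see that it comes to rest at the lower stop, with both vials still upright in their sockets. Do not press or ram it against the rail, and leave the things around alone.

Things in the scene. Friction and masses are not known exactly. Their poses are not given: they have to be found in the camera images.
- track: Sloping aluminium track, 400 mm long, 47 mm wide, inner width 41 mm, on two fixed posts, falling 6 degrees. Origin: on its running floor, middle of length and width. x across, y along the track UPHILL (carriers roll to -y), z square to the floor, up. Walls 19 mm high; on them lie two 3 mm steel cover strips, tops 22 mm above the floor, with a 14 mm slot between. Both ends closed.
- notch_nominal (a point): On the track's middle line, level with the strips' tops, at track y = +105 mm; axes as the track's. The loading notch is a gap in both strips, 46 mm long along y, full inner width. The strips are clamped anew each time, so the notch's middle lies anywhere within 20 mm of this point along y, not measured: feel for it. A truck set on the strips rolls on their tops.
- track_stop (a point): Middle of the rubber stop's face at the track's lower end, 190 mm downhill of the track's origin, 8 mm above the floor; axes as the track's. A carrier resting against it has carrier_truck 21 mm uphill of this point. Let go at the notch, a carrier takes about 3 s to roll down to it.
- carrier_grip (a point): Roller carrier, about 0.25 kg with vials: portal frame 140 mm wide (its x), 42 mm deep (its y), 150 mm tall, standing on two square vial sockets. This point: middle of the black upright grip tab on the cross beam; tab 34 mm along x, 14 mm along y (grip across y), from 24 mm below (beam) to 20 mm above this point. z up. A half turn about z makes no difference.
- carrier_truck (a point): Middle of the carrier's wheel truck under the beam, 55 mm below carrier_grip, axes the same. Four free wheels, 16 mm diameter, axles 20 mm apart along y; square slippery end blocks, 38 mm wide, make the truck 42 mm long; an 8 mm web runs in the slot. Wheels on the track floor: this point 8 mm above the floor; on the strips' tops: 30 mm. The sockets then hang astride the track, 8 mm clear.
- vial_a_mid (a point): Glass vial with screw cap, 27 mm in diameter, 56 mm tall, standing loose in the carrier's socket at its x = -49 mm, about 1.5 mm play. Point: its middle, half-way up; z is its axis.
- vial_b_mid (a point): Like vial a, in the socket at the carrier's x = +49 mm.
- beaker_mid (a point): Bystander: glass beaker, 54 mm in diameter, 67 mm tall, standing loose. Point: its middle.
- timer_mid (a point): Bystander: bench timer lying flat, 71 x 67 x 19 mm, loose. Point: its middle.
- tip_box_mid (a point): Bystander: blue pipette-tip box, 92 x 127 x 68 mm, loose. Point: its middle.

How it is judged:
By the outcome, as a careful person would: the job done as asked, in the order asked, and still so for the second after the job is handed in, with the robot touching nothing.
It also fails if it takes over 72 s, if anything falls off the work surface, if the arm or the gripper's body presses on something with over 40 N, if the wrist force passes 120 N, or if a joint passes its speed limit or range.

### The arm

A 6-joint arm with a two-finger parallel gripper is mounted at the origin on the work surface; the furniture and walls round the work are solid. World frame = base frame: x ahead of the robot, y to its left, z up, the work surface at z = 0. Lengths are in mm, angles in rad, forces in N, time in s.
With the tool pointing down it reaches from about 300 to 775 mm from the base axis. Payload 14.6 kg.
Tool frame: the origin (TCP) lies on the mounting face of the last link; the fingertips stand 199 mm ahead of it and the grasp point (between the pads) lies 180 mm ahead of it; z points along the fingers, y is the line along which they close (so a half turn about z gives the same grasp; the last joint's range is limited). The gripper opens to 94 mm and grips with 3 to 60 N. Pads are 16 mm wide; open, the fingers measure 119 mm over their backs; the gripper's body (75 mm by 177 mm) begins 78 mm behind the grasp point.
Start: joints at [-1.409, 0.3, 1.521, -0, 1.321, -0.067], TCP at [124.739, -535.659, 404.646] pointing down, gripper open.
Joint ranges: [-3.03, 3.03], [-0.79, 2.21], [0.23, 2.52], [-1.04, 4.18], [0, 3.07], [-2.55, 2.55]. Speed limits (rad/s): [2.22, 2.22, 2.57, 3.14, 3.14, 3.14].

### API

Orientations are given as [roll, pitch, yaw] about the fixed x, y, z axes, in that order (R = Rz(yaw) Ry(pitch) Rx(roll)).
In Python, from cell import manip gives the robot as it stands. The module is installed in compiled form; this text tells all that it offers.
- The arm moves only by the shell command python3 -m creep 'ROWS' [FORCE]. ROWS is a JSON object of lists of equal length, an entry for each row: "slide": the shift along the world's x, y, z in cm, a list of three; "turn": the turn about the world's z in rad; "claw": the opening, from 0 (shut) to 1 (fully open). A call has 1 to 8 rows; each row shifts and turns the commanded pose from where the row before left it; what a row does not reach is not made up. A row lasts 1/8 s, in which the tool goes at most 62.5 mm and 10.7 degrees, less where a joint would pass 70% of its speed; a pose out of reach is approached as far as the arm can. A call with a gripper value outside its range is refused whole. The fingers move at their own pace and stop on an object; FORCE is the grip in N (left out, the last holds). Time passes only in rows, so rows that do not move let the fingers close. It gives the time, the measured TCP pose, the force, the opening and the grip force at its end, in the units of the state.
- manip.read_state(): the state, without advancing time (a new reading comes with each control period).
- manip.camera(name): name is "scene" or "top"; returns (picture, depth): 400x640x3 uint8, red, green, blue; 400x640 float32, mm along the optical axis (not along the pixel's ray), 0 where there is no reading.
- manip.calibration(name): a dict with "intrinsics" (3x3 intrinsics, pixels), "pose" (4x4, takes a point from camera to world coordinates). Camera axes: x right, y up, looking along -z (the intrinsics and any distortion apply to the point x, -y, -z); pixel columns grow to the right and rows downward; lengths in mm; the calibration is good to about 2 mm. A picture is of the moment at which its call begins. calibration takes no time and is no camera call.
- manip.sign_off(): hands the job in; it is judged then, once.
Trained networks look in the newest picture that a camera, given by its name, has taken for a name from the list of things; names that differ only in an ending like _2 or _b are one class to them, and where a whole thing is asked for, a point or a joint stands for the part that bears it (a point fixed in the world has none). Each returns a list of dicts, best first, with "score" (0 to 1); they miss things now and then, are a little off and sometimes report something else, mostly with a low value. They report only what shows in the picture. A call takes as long as a camera call.
- manip.cut_out(query, camera): "mask" (400x640 bool, what is visible of it) and "position" ([column, row] in pixels, amid what is visible of it).
The state is a dict: "clock": time; "joints": joint angles; "qd": joint speeds; "effort": joint torques, N m; "eef_pos": TCP position; "eef_rot": TCP orientation; "wrist_force": force on the tool from outside, world axes, zero at the start; "moment": the same for the moment, N m; "finger_gap": finger opening in mm; "finger_force": force on a finger pad.
Only numpy, scipy, OpenCV 4.12 (cv2) and the standard library are available. Lean on these libraries where they do the work, as an engineer would, in place of code of your own. Each camera call takes 0.05 s, during which the arm holds its last target. There are 200 camera calls.

## Working session

There is one attempt and no reset: what is moved stays moved. The work goes in short steps, Python scripts to look and compute and a shell command to move; the robot and the scene stay as the last step left them, time stands still between calls to the robot, and variables do not carry over. Pictures are saved under pics/ and viewed, at most 10 in all, crops included, and the job is handed in when it is done.

```bash
mkdir -p pics
cat > h.py <<'E'
import numpy as np, cv2
from cell import manip
def shot(n,f=None):
    p,d=manip.camera(n)
    if f: cv2.imwrite('pics/'+f,p[:,:,::-1])
    return p,d
def cloud(n,d):
    c=manip.calibration(n);K=np.array(c['intrinsics']);T=np.array(c['pose'])
    v,u=np.mgrid[0:400,0:640]
    x=(u-K[0,2])/K[0,0]*d;y=(v-K[1,2])/K[1,1]*d
    P=np.stack([x,-y,-d,np.ones_like(d)],-1)@T.T
    P=P[...,:3];P[d<=0]=np.nan
    return P
E
python3 - <<'E'
from h import *
for n in('scene','top'):
    p,d=shot(n,n+'1.png');P=cloud(n,d);np.save(n+'.npy',P)
    c=manip.calibration(n);print(n,{k:np.round(v,2).tolist() for k,v in c.items()})
    for q in('track','carrier_grip','vial_a_mid','beaker_mid','timer_mid','tip_box_mid'):
        for r in manip.cut_out(q,n)[:3]:
            m=r['mask'];X=P[m];X=X[~np.isnan(X[:,0])]
            print(q,round(r['score'],2),np.round(r['position']),m.sum(),np.round(np.percentile(X,[5,50,95],axis=0)).tolist() if len(X) else '')
print(manip.read_state())
E
```

```text
scene {'intrinsics': [[418.48, 0.0, 321.32], [0.0, 418.48, 201.44], [0.0, 0.0, 1.0]], 'pose': [[-0.83, 0.38, -0.4, 30.18], [-0.55, -0.55, 0.62, 611.98], [0.02, 0.74, 0.67, 833.01], [0.0, 0.0, 0.0, 1.0]]}
track 0.86 [291. 223.] 1567 [[445.0, -77.0, 97.0], [475.0, 57.0, 123.0], [490.0, 177.0, 141.0]]
carrier_grip 0.58 [385. 150.] 801 [[374.0, -383.0, 8.0], [439.0, -362.0, 93.0], [508.0, -349.0, 148.0]]
vial_a_mid 0.54 [398. 170.] 87 [[384.0, -383.0, 23.0], [390.0, -363.0, 50.0], [402.0, -355.0, 65.0]]
beaker_mid 0.54 [328. 185.] 7 [[515.0, -190.0, 29.0], [517.0, -189.0, 35.0], [518.0, -183.0, 43.0]]
timer_mid 0.6 [369. 221.] 150 [[346.0, -161.0, 16.0], [369.0, -144.0, 18.0], [397.0, -133.0, 21.0]]
tip_box_mid 0.8 [343. 145.] 1143 [[553.0, -434.0, 11.0], [582.0, -355.0, 64.0], [630.0, -321.0, 71.0]]
top {'intrinsics': [[412.44, 0.0, 315.46], [0.0, 412.44, 199.31], [0.0, 0.0, 1.0]], 'pose': [[0.01, 1.0, -0.05, 410.73], [-1.0, 0.01, -0.0, -50.2], [0.0, 0.05, 1.0, 1382.76], [0.0, 0.0, 0.0, 1.0]]}
track 0.67 [260. 202.] 2058 [[440.0, -67.0, 96.0], [463.0, 124.0, 124.0], [485.0, 304.0, 151.0
[... 314 characters left out ...]
'clock': 0.7, 'joints': array([-1.40859459e+00,  2.99885418e-01,  1.52097650e+00, -1.55085056e-05,
        1.32069712e+00, -6.66177530e-02]), 'qd': array([ 5.20768601e-04,  2.89978406e-05,  3.40190996e-04, -3.32044308e-04,
       -1.31409786e-03,  5.22765650e-04]), 'effort': array([ 1.60127856e-03, -5.31580782e+01, -3.52883399e+01,  7.09341397e-02,
        2.12441850e-02, -1.03144339e-05]), 'eef_pos': array([ 124.74103734, -535.6616873 ,  404.66353459]), 'eef_rot': array([3.14156012e+00, 1.72303752e-05, 2.28823328e-01]), 'wrist_force': array([-1.43975585, -0.77678738,  0.54698677]), 'moment': array([ 0.00192008,  0.01972296, -0.02840588]), 'finger_force': 0.0, 'finger_gap': 93.9000634455462}
```

View pics/scene1.png

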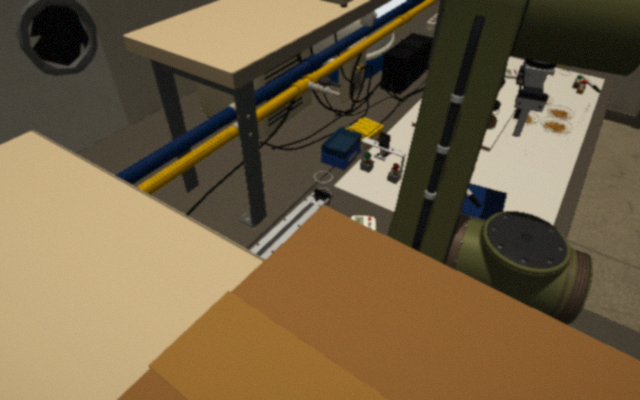

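View pics/top1.png

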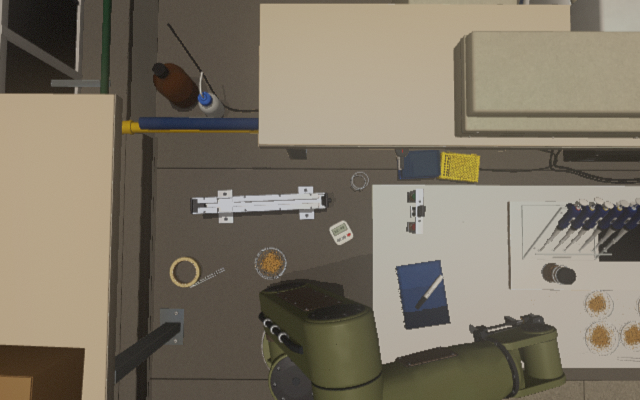

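Run:
```python
from h import *
for n in('scene','top'):
    P=np.load(n+'.npy').reshape(-1,3);P=P[~np.isnan(P[:,0])]
    # carrier top
    m=(P[:,0]>350)&(P[:,0]<530)&(P[:,1]>-420)&(P[:,1]<-320)&(P[:,2]>100)
    C=P[m];
    b=C[(C[:,2]<135)];t=C[C[:,2]>136]
    for nm,S in(('beam',b),('tab',t)):
        if len(S)>4:
            r=cv2.minAreaRect(S[:,:2].astype(np.float32)); print(n,nm,len(S),r,S.mean(0).round(1),np.percentile(S[:,2],[5,50,95]).round())
    # track
    m=(P[:,0]>400)&(P[:,0]<530)&(P[:,1]>-130)&(P[:,1]<380)&(P[:,2]>75)&(P[:,2]<190)
    T=P[m]
    r=cv2.minAreaRect(T[:,:2].astype(np.float32));print('track',r,cv2.boxPoints(r).round().tolist())
    for y in range(-120,380,25):
        S=T[abs(T[:,1]-y)<6]
        if len(S):print(y,len(S),np.percentile(S[:,0],[2,50,98]).round(),np.percentile(S[:,2],[10,50,90]).round(1))
```

```text
scene beam 301 ((441.4443054199219, -367.0826110839844), (30.522138595581055, 140.4564666748047), 89.6805648803711) [ 438.4 -364.7  113.4] [106. 111. 131.]
scene tab 86 ((441.7597351074219, -366.0938415527344), (15.759530067443848, 35.02439498901367), 85.29953002929688) [ 440.8 -364.4  148.1] [138. 149. 156.]
track ((467.20831298828125, 53.400665283203125), (48.71407699584961, 278.9210510253906), 2.703031301498413) [[436.0, 192.0], [449.0, -87.0], [498.0, -85.0], [485.0, 194.0]]
-70 88 [450. 479. 495.] [ 94.2 106.7 111.7]
-45 55 [450. 481. 494.] [ 95.  116.7 118.5]
-20 63 [448. 480. 494.] [ 97.5 118.7 121. ]
5 57 [447. 480. 491.] [ 99.8 121.7 123.6]
30 60 [446. 478. 491.] [103.  124.6 126.5]
55 66 [444. 476. 488.] [104.9 126.6 128.8]
80 68 [444. 475. 488.] [107.6 129.9 131.6]
105 75 [443. 474. 486.] [110.3 132.5 134.5]
130 75 [442. 474. 486.] [112.5 134.8 136.9]
155 74 [442. 472. 484.] [116.2 137.3 139.5]
180 63 [441. 471. 484.] [138.4 140.7 142.1]
top beam 313 ((441.345947265625, -370.2270812988281), (24.480728149414062, 136.7431640625), 88.2705307006836) [ 441.2 -368.6  110.7] [105
[... 426 characters left out ...]
4]
-45 62 [449. 473. 495.] [ 95.  114.4 118.4]
-20 60 [448. 471. 492.] [ 96.1 117.3 121.7]
5 64 [445. 469. 491.] [ 97.  119.2 123.8]
30 64 [445. 469. 491.] [101.8 123.4 127. ]
55 59 [445. 467. 487.] [104.1 125.3 130.6]
80 65 [442. 467. 487.] [105.2 128.1 132.2]
105 62 [441. 465. 487.] [107.1 130.5 134.4]
130 65 [441. 463. 483.] [112.4 132.2 137.8]
155 66 [438. 463. 483.] [113.9 136.  140.3]
180 63 [438. 463. 483.] [117.  138.9 142.3]
205 48 [435. 459. 480.] [118.5 120.8 140.6]
230 65 [434. 456. 480.] [119.8 123.6 141.9]
255 71 [434. 459. 479.] [124.9 145.6 149.6]
280 76 [431. 456. 476.] [127.8 147.4 153.3]
305 61 [431. 452. 476.] [146.6 149.9 153.5]
330 7 [455. 464. 472.] [149.5 152.1 153.5]
```

The top view shows the track from (190,205) to (328,200), lower end on the right, and the carrier at (416,210) with the blue tip box below it at (425,293). The timer is at (341,232), and a ring-shaped beaker is at (360,180). The scene view is mostly blocked, but it does show the track at (290,223) and the carrier at (385,155). Next I'll measure the track line, the strip gap and the surrounding heights.

Run:
```python
from h import *
p=cv2.imread('pics/top1.png');cv2.imwrite('pics/crop1.png',cv2.resize(p[175:235,180:340],None,fx=5,fy=5,interpolation=cv2.INTER_CUBIC))
P=np.load('top.npy')
print('top heights grid, rows x, cols y (max z)')
Q=P.reshape(-1,3);Q=Q[~np.isnan(Q[:,0])]
ys=np.arange(-500,600,50)
print('     ',ys)
for x in range(200,850,50):
    print(x,[int(np.max(Q[(abs(Q[:,0]-x)<25)&(abs(Q[:,1]-y)<25)][:,2],initial=-1)) for y in ys])
for n in('top','scene'):
    Q=np.load(n+'.npy').reshape(-1,3);Q=Q[~np.isnan(Q[:,0])]
    # strip tops
    T=Q[(Q[:,0]>420)&(Q[:,0]<500)&(Q[:,1]>-75)&(Q[:,1]<300)]
    T=T[abs(T[:,2]-(122.5+.104*T[:,1]))<3.5]
    c=None
    A=np.c_[T[:,1],np.ones(len(T))];k=np.linalg.lstsq(A,T[:,2],rcond=None)[0];print(n,'z=',k)
    M=Q[(Q[:,1]>-95)&(Q[:,1]<330)&(Q[:,0]>420)&(Q[:,0]<505)];M=M[abs(M[:,2]-(k[0]*M[:,1]+k[1]))<4]
    # edges
    L=[]
    for y in range(-70,300,12):
        S=M[abs(M[:,1]-y)<6][:,0]
        if len(S)>8:L.append((y,S.min(),S.max()))
    L=np.array(L);f=np.polyfit(L[:,0],(L[:,1]+L[:,2])/2,1);print('axis x=',f,'width',np.median(L[:,2]-L[:,1]))
    # profile along side strips (|u| 9..19)
    u=Q[:,0]-np.polyval(f,Q[:,1]);h=Q[:,2]-(k[0]*Q[:,1]+k[1])
    print('y ends',M[:,1].min(),M[:,1].max())
    for s in(-1,1):
        w=(u*s>10)&(u*s<17)&(Q[:,1]>170)&(Q[:,1]<275)
        o=np.argsort(Q[w][:,1]);print(s,[(round(a),round(b)) for a,b in zip(Q[w][o][:,1],h[w][o])])
    B=Q[(Q[:,0]>365)&(Q[:,0]<515)&(abs(Q[:,1]+368)<30)&(Q[:,2]>103)&(Q[:,2]<114)]
    print('beam',cv2.minAreaRect(B[:,:2].astype(np.float32)),np.percentile(B,[1,99],axis=0).round(),np.degrees(np.polyfit(B[:,0],B[:,1],1)[0]))
```

```text
top heights grid, rows x, cols y (max z)
      [-500 -450 -400 -350 -300 -250 -200 -150 -100  -50    0   50  100  150
  200  250  300  350  400  450  500  550]
200 [520, 35, 34, 27, 24, 9, 9, 688, 696, 691, 635, 506, 326, 5, 7, 8, 11, 30, 484, 485, 485, 485]
250 [10, 33, 21, 22, 23, 12, 8, 686, 694, 691, 637, 425, 14, 19, 6, 8, 7, 28, 484, 486, 485, 485]
300 [11, 20, 17, 12, 11, 10, 7, 8, 7, 6, 7, 19, 18, 17, 6, 7, 9, 29, 485, 484, 485, 485]
350 [12, 10, 111, 115, 10, 11, 10, 24, 22, 6, 6, 5, 7, 7, 5, 7, 6, 7, 484, 485, 485, 485]
400 [10, 10, 115, 116, 10, 10, 8, 22, 23, 8, 12, 7, 7, 6, 7, 14, 6, 7, 484, 485, 485, 484]
450 [15, 13, 155, 158, 10, 11, 8, 6, 125, 123, 128, 134, 138, 144, 149, 154, 156, 150, 485, 485, 484, 485]
500 [13, 10, 114, 114, 12, 10, 70, 67, 123, 123, 129, 132, 137, 143, 144, 151, 155, 9, 484, 485, 484, 487]
550 [482, 482, 482, 479, 479, 476, 474, 482, 481, 480, 481, 481, 476, 6, 6, 5, 7, 7, 484, 484, 485, 486]
600 [593, 592, 591, 592, 483, 484, 484, 483, 484, 483, 484, 484, 483, 9, 8, 6, 7, 7, 485, 485, 484, 484]
650 [596, 597, 597, 596, 484, 485, 485, 484, 484,
[... 2732 characters left out ...]

-1 [(171, 0), (171, -2), (171, -2), (173, 0), (175, 1), (176, 1), (177, 2), (177, 0), (178, -2), (179, 1), (180, -1), (181, -1), (181, -2), (182, 1), (184, 1), (185, -1), (186, 1), (187, 0), (187, 2), (189, 1), (190, 2), (191, 2), (191, 0)]
1 [(170, 0), (170, -2), (171, -22), (172, -1), (173, -24), (173, 1), (173, -21), (174, 0), (174, -1), (175, -21), (175, -22), (177, -21), (178, 0), (178, 2), (179, 0), (181, 1), (182, 0), (183, 0), (183, 1), (184, 1), (186, 0), (186, -2), (187, 1), (188, 2), (188, -1), (190, 0), (191, 0)]
beam ((441.4443054199219, -367.0826110839844), (30.522138595581055, 140.4564666748047), 89.6805648803711) [[ 372. -382.  105.]
 [ 510. -355.  114.]] -0.5562707208315548
```

View pics/crop1.png

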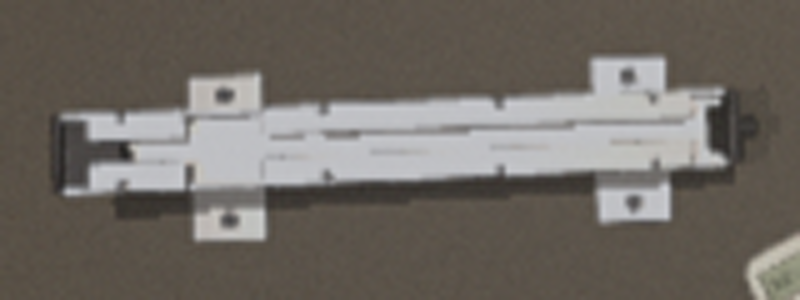

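The crop shows the strip gap between columns 188 and 266 (near (227,150)), at world y of about 202 to 248, so the vision estimate for the notch middle is y≈225. I'll check that by feel. First I'll move above the tab.

```bash
python3 -m creep '{"slide":[[3,1.5,0],[4.2,2.2,0],[4.2,2.2,0],[4.2,2.2,0],[4.2,2.2,0],[4.2,2.2,0],[4.2,2.2,0],[3.5,2.1,0]],"turn":[-0.03,-0.03,-0.03,-0.03,-0.03,-0.03,-0.03,-0.04],"claw":[0.6,0.6,0.6,0.6,0.6,0.6,0.6,0.6]}' 20
```

```text
clock: 1.7
eef_pos: [443.2, -366.7, 404.7]
eef_rot: [3.142, -0.0, -0.022]
wrist_force: [-0.2, -0.5, -0.5]
finger_gap: 56.2
finger_force: 0.0
```

```bash
python3 -m creep '{"slide":[[-0.15,-0.1,0],[0,0,-2],[0,0,-2.5],[0,0,-2.5],[0,0,-1.5],[0,0,-0.3],[0,0,0]],"turn":[0,0,0,0,0,0,0],"claw":[0.6,0.6,0.6,0.6,0.6,0.6,0.6]}' 20
python3 - <<'E'
from h import *
shot('scene','scene2.png');p,d=shot('top','top2.png')
a=cv2.imread('pics/scene2.png')[90:220,300:480];cv2.imwrite('pics/c2.png',cv2.resize(a,None,fx=4,fy=4,interpolation=cv2.INTER_CUBIC))
E
```

```text
clock: 2.58
eef_pos: [440.2, -368.9, 317.3]
eef_rot: [3.141, -0.001, -0.021]
wrist_force: [-0.7, -0.2, -0.7]
finger_gap: 56.4
finger_force: 0.0
```

View pics/c2.png

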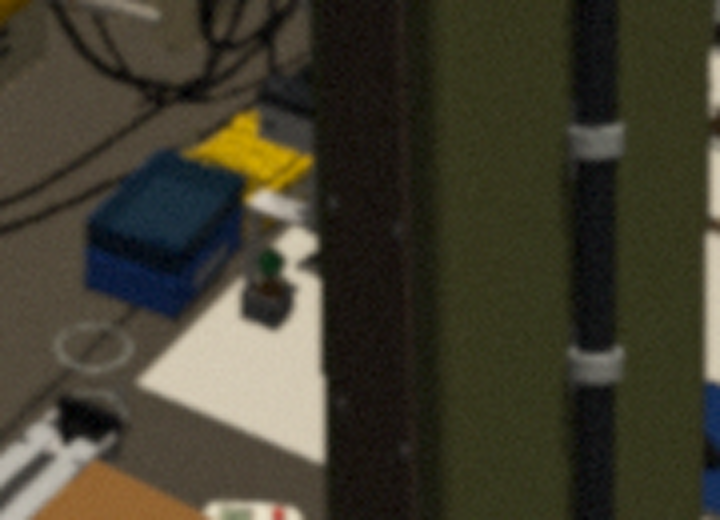

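The arm hides the tab in this view; only one green-capped vial (270,285) and the beaker (92,350) near the rail's lower end are visible. The tool is at its target, so I'll close.

```bash
python3 -m creep '{"slide":[[0,0,0],[0,0,0],[0,0,0],[0,0,0],[0,0,0],[0,0,0]],"turn":[0,0,0,0,0,0],"claw":[0.3,0.1,0.1,0.1,0.1,0.1]}' 20
```

```text
clock: 3.42
eef_pos: [440.2, -368.7, 316.6]
eef_rot: [-3.141, 0.0, -0.021]
wrist_force: [-0.8, -0.5, -1.4]
finger_gap: 13.9
finger_force: 20.0
```

Grip closed at 13.9 mm, which matches the 14 mm tab. Next I'll lift straight up.

```bash
python3 -m creep '{"slide":[[0,0,0.5],[0,0,1.5],[0,0,2.5],[0,0,3],[0,0,3],[0,0,3],[0,0,2.5],[0,0,1]],"turn":[0,0,0,0,0,0,0,0],"claw":[0.1,0.1,0.1,0.1,0.1,0.1,0.1,0.1]}' 30
python3 -m creep '{"slide":[[0,0,0],[0,0,0],[0,0.5,0],[0,1.5,0],[0,2.5,0],[0,3,0],[0,3,0],[0,3,0]],"turn":[0,0,0,0,0.02,0.02,0.02,0.012],"claw":[0.1,0.1,0.1,0.1,0.1,0.1,0.1,0.1]}'
python3 - <<'E'
from h import *
print(manip.read_state()['wrist_force'])
shot('scene','scene3.png')
a=cv2.imread('pics/scene3.png')[60:240,260:480];cv2.imwrite('pics/c3.png',cv2.resize(a,None,fx=3,fy=3,interpolation=cv2.INTER_CUBIC))
E
```

```text
clock: 4.42
eef_pos: [440.0, -368.4, 488.9]
eef_rot: [3.14, -0.002, -0.021]
wrist_force: [0.1, 0.5, -3.3]
finger_gap: 14.1
finger_force: 30.0
clock: 5.42
eef_pos: [439.9, -231.8, 486.6]
eef_rot: [-3.142, -0.0, 0.052]
wrist_force: [0.2, -0.8, -3.4]
finger_gap: 13.7
finger_force: 30.0
[ 0.20575372 -0.79364821 -3.37829391]
```

View pics/c3.png

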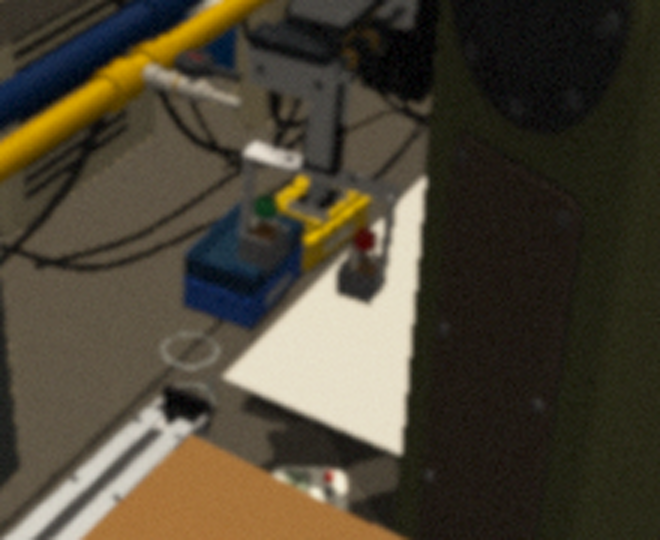

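The carrier hangs in the gripper with both vials in their sockets: green cap (265,210), red cap (362,240). I'll carry it to above the notch.

```bash
python3 -m creep '{"slide":[[0.2,3,0],[0.2,3.5,0],[0.2,3.5,0],[0.2,3.5,0],[0.2,3.5,0],[0.2,3.5,0],[0.2,3.5,0],[0.2,3.5,0]],"turn":[0,0,0,0,0,0,0,0],"claw":[0.1,0.1,0.1,0.1,0.1,0.1,0.1,0.1]}'
python3 -m creep '{"slide":[[0.07,3.5,0],[0,3.5,0],[0,3.5,0],[0,3,0],[0,2,0],[0,1.2,0],[0,0.6,0],[0,0,0]],"turn":[0,0,0,0,0,0,0,0],"claw":[0.1,0.1,0.1,0.1,0.1,0.1,0.1,0.1]}'
python3 - <<'E'
from h import *
s=manip.read_state();print(s['eef_pos'],s['eef_rot'],s['wrist_force'])
for n in('top','scene'):
    p,d=shot(n,n+'4.png');P=cloud(n,d).reshape(-1,3);P=P[~np.isnan(P[:,0])]
    t=s['eef_pos'];B=P[(abs(P[:,0]-t[0])<95)&(abs(P[:,1]-t[1])<40)]
    zb=t[2]-182-24
    B=B[abs(B[:,2]-zb+3)<14]
    if len(B)>5: print(n,len(B),np.percentile(B,[1,50,99],axis=0).round(1).tolist())
a=cv2.imread('pics/top4.png')[140:260,160:340];cv2.imwrite('pics/c4.png',cv2.resize(a,None,fx=4,fy=4,interpolation=cv2.INTER_CUBIC))
E
```

```text
clock: 6.48
eef_pos: [455.6, 43.0, 486.6]
eef_rot: [-3.142, -0.0, 0.051]
wrist_force: [-0.6, 0.1, -1.0]
finger_gap: 14.0
finger_force: 30.0
clock: 7.48
eef_pos: [456.9, 214.3, 486.6]
eef_rot: [3.142, -0.0, 0.051]
wrist_force: [-0.0, -0.8, -2.4]
finger_gap: 13.7
finger_force: 30.0
[456.86111265 214.25521972 486.63885236] [ 3.14150471e+00 -1.01676374e-05  5.08032022e-02] [-0.00713793 -0.81955091 -2.37217895]
top 104 [[459.1, 200.1, 268.5], [512.1, 209.6, 279.1], [526.0, 226.1, 283.4]]
scene 642 [[389.0, 200.9, 264.6], [439.2, 218.8, 280.4], [525.3, 229.0, 290.2]]
```

View pics/c4.png

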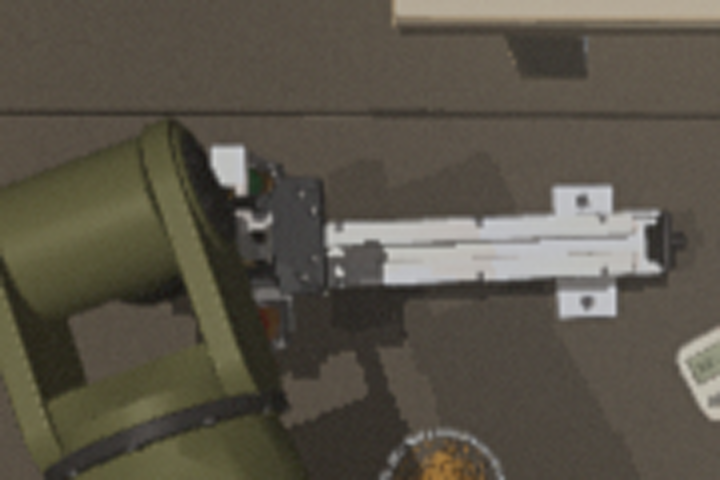

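The carrier is above the track just short of the notch: gripper at (300,235) in the crop, red-capped vial at (270,320), green at (260,180). The truck is level with the downhill strip's end. I'll lower slowly and feel for the strip.

```bash
python3 -m creep '{"slide":[[0,0,-0.6],[0,0,-1.2],[0,0,-1.6],[0,0,-1.6],[0,0,-1.6],[0,0,-1.2],[0,0,-0.8],[0,0,0]],"turn":[0,0,0,0,0,0,0,0],"claw":[0.1,0.1,0.1,0.1,0.1,0.1,0.1,0.1]}'
python3 -m creep '{"slide":[[0,0,-0.1],[0,0,-0.1],[0,0,0]],"turn":[0,0,0],"claw":[0.1,0.1,0.1]}'
python3 -m creep '{"slide":[[0,0,-0.1],[0,0,-0.1],[0,0,0]],"turn":[0,0,0],"claw":[0.1,0.1,0.1]}'
```

```text
clock: 8.57
eef_pos: [457.0, 214.4, 400.3]
eef_rot: [3.141, 0.001, 0.051]
wrist_force: [0.5, -0.2, -2.0]
finger_gap: 13.9
finger_force: 30.0
clock: 8.95
eef_pos: [456.9, 214.4, 398.8]
eef_rot: [-3.141, -0.0, 0.051]
wrist_force: [-0.0, -0.0, -2.6]
finger_gap: 13.8
finger_force: 30.0
clock: 9.32
eef_pos: [456.9, 214.3, 396.6]
eef_rot: [3.142, 0.0, 0.051]
wrist_force: [1.0, 1.1, -2.6]
finger_gap: 13.6
finger_force: 30.0
```

```bash
for i in 1; do :; done; python3 -m creep '{"slide":[[0,0,-0.1],[0,0,-0.1],[0,0,0]],"turn":[0,0,0],"claw":[0.1,0.1,0.1]}'
python3 -m creep '{"slide":[[0,0,-0.1],[0,0,0]],"turn":[0,0],"claw":[0.1,0.1]}'
python3 -m creep '{"slide":[[0,0,-0.05],[0,0,0]],"turn":[0,0],"claw":[0.1,0.1]}'
```

```text
clock: 9.7
eef_pos: [456.9, 214.3, 394.5]
eef_rot: [3.142, 0.0, 0.051]
wrist_force: [-0.6, -0.4, -1.0]
finger_gap: 13.9
finger_force: 30.0
clock: 9.95
eef_pos: [456.9, 214.3, 393.6]
eef_rot: [3.142, 0.0, 0.051]
wrist_force: [0.4, -0.1, -2.7]
finger_gap: 13.7
finger_force: 30.0
clock: 10.2
eef_pos: [456.9, 214.3, 393.1]
eef_rot: [3.142, 0.0, 0.051]
wrist_force: [0.1, 0.3, -3.0]
finger_gap: 14.4
finger_force: 30.0
```

```bash
python3 -m creep '{"slide":[[0,0,-0.1],[0,0,-0.1],[0,0,0]],"turn":[0,0,0],"claw":[0.1,0.1,0.1]}'
python3 -m creep '{"slide":[[0,0,-0.1],[0,0,0]],"turn":[0,0],"claw":[0.1,0.1]}'
python3 -m creep '{"slide":[[0,0,-0.05],[0,0,0]],"turn":[0,0],"claw":[0.1,0.1]}'
python3 -m creep '{"slide":[[0,0,-0.05],[0,0,0]],"turn":[0,0],"claw":[0.1,0.1]}'
```

```text
clock: 10.58
eef_pos: [456.9, 214.4, 391.1]
eef_rot: [3.142, 0.0, 0.051]
wrist_force: [0.4, -0.5, -2.1]
finger_gap: 13.9
finger_force: 30.0
clock: 10.82
eef_pos: [456.9, 214.3, 390.1]
eef_rot: [3.142, 0.0, 0.051]
wrist_force: [-1.0, 0.7, -1.8]
finger_gap: 13.7
finger_force: 30.0
clock: 11.08
eef_pos: [456.9, 214.3, 389.6]
eef_rot: [3.142, 0.0, 0.051]
wrist_force: [0.1, -0.5, -1.5]
finger_gap: 13.7
finger_force: 30.0
clock: 11.32
eef_pos: [456.9, 214.3, 389.1]
eef_rot: [3.142, 0.0, 0.051]
wrist_force: [-0.4, -0.6, -2.8]
finger_gap: 13.8
finger_force: 30.0
```

```bash
python3 -m creep '{"slide":[[0,0,-0.05],[0,0,0]],"turn":[0,0],"claw":[0.1,0.1]}'
python3 -m creep '{"slide":[[0,0,-0.05],[0,0,0]],"turn":[0,0],"claw":[0.1,0.1]}'
python3 -m creep '{"slide":[[0,0,-0.05],[0,0,0]],"turn":[0,0],"claw":[0.1,0.1]}'
```

```text
clock: 11.58
eef_pos: [456.9, 214.3, 388.6]
eef_rot: [3.142, 0.0, 0.051]
wrist_force: [0.5, -0.2, -2.4]
finger_gap: 13.6
finger_force: 30.0
clock: 11.82
eef_pos: [456.9, 214.3, 388.1]
eef_rot: [-3.142, 0.0, 0.051]
wrist_force: [-0.4, -0.0, -2.6]
finger_gap: 13.9
finger_force: 30.0
clock: 12.08
eef_pos: [456.9, 214.4, 387.6]
eef_rot: [-3.142, 0.0, 0.051]
wrist_force: [-0.4, 0.7, -1.9]
finger_gap: 14.2
finger_force: 30.0
```

```bash
python3 -m creep '{"slide":[[0,0,-0.05],[0,0,0]],"turn":[0,0],"claw":[0.1,0.1]}'
python3 -m creep '{"slide":[[0,0,-0.05],[0,0,0]],"turn":[0,0],"claw":[0.1,0.1]}'
python3 -m creep '{"slide":[[0,0,-0.05],[0,0,0]],"turn":[0,0],"claw":[0.1,0.1]}'
python3 -m creep '{"slide":[[0,0,-0.05],[0,0,0]],"turn":[0,0],"claw":[0.1,0.1]}'
```

```text
clock: 12.32
eef_pos: [456.9, 214.4, 387.3]
eef_rot: [-3.141, -0.0, 0.051]
wrist_force: [0.1, 0.9, -0.6]
finger_gap: 13.9
finger_force: 30.0
clock: 12.58
eef_pos: [456.9, 214.4, 386.9]
eef_rot: [-3.141, -0.001, 0.051]
wrist_force: [-0.6, 1.3, 2.7]
finger_gap: 13.7
finger_force: 30.0
clock: 12.82
eef_pos: [456.9, 214.5, 386.6]
eef_rot: [-3.141, -0.001, 0.051]
wrist_force: [-2.0, 2.5, 6.2]
finger_gap: 13.7
finger_force: 30.0
clock: 13.08
eef_pos: [456.9, 214.6, 386.4]
eef_rot: [-3.14, -0.001, 0.051]
wrist_force: [-1.7, 3.6, 7.0]
finger_gap: 13.7
finger_force: 30.0
```

Contact at TCP z≈387.3. I'll ease off to a light touch and slide uphill, watching the force.

```bash
python3 -m creep '{"slide":[[0,0,0.1],[0,0.15,0],[0,0.15,0],[0,0.15,0],[0,0,0]],"turn":[0,0,0,0,0],"claw":[0.1,0.1,0.1,0.1,0.1]}'
python3 -m creep '{"slide":[[0,0.1,0],[0,0.1,0],[0,0,0]],"turn":[0,0,0],"claw":[0.1,0.1,0.1]}'
python3 -m creep '{"slide":[[0,0.1,0],[0,0,0]],"turn":[0,0],"claw":[0.1,0.1]}'
```

```text
clock: 13.7
eef_pos: [456.9, 218.9, 386.4]
eef_rot: [3.141, 0.001, 0.051]
wrist_force: [-0.4, 0.4, -3.1]
finger_gap: 13.8
finger_force: 30.0
clock: 14.08
eef_pos: [456.9, 220.9, 386.6]
eef_rot: [3.142, 0.0, 0.051]
wrist_force: [0.6, 0.9, -2.8]
finger_gap: 13.8
finger_force: 30.0
clock: 14.32
eef_pos: [456.9, 221.9, 386.6]
eef_rot: [-3.142, -0.0, 0.051]
wrist_force: [-0.7, 0.7, -2.4]
finger_gap: 14.0
finger_force: 30.0
```

The contact vanished before y=218.9, and there is still no end contact at 221.9, so the notch middle is at about 220.4. I'll centre there and lower gently.

```bash
python3 -m creep '{"slide":[[0,-0.15,0],[0,0,0],[0,0,-0.05],[0,0,-0.05],[0,0,0]],"turn":[0,0,0,0,0],"claw":[0.1,0.1,0.1,0.1,0.1]}'
python3 -m creep '{"slide":[[0,0,-0.05],[0,0,-0.05],[0,0,0]],"turn":[0,0,0],"claw":[0.1,0.1,0.1]}'
```

```text
clock: 14.95
eef_pos: [456.9, 220.3, 385.6]
eef_rot: [3.142, 0.0, 0.051]
wrist_force: [-0.3, -0.4, -2.9]
finger_gap: 13.9
finger_force: 30.0
clock: 15.32
eef_pos: [457.0, 220.4, 384.8]
eef_rot: [-3.142, -0.0, 0.051]
wrist_force: [-0.2, 0.1, 1.0]
finger_gap: 13.9
finger_force: 30.0
```

```bash
python3 -c "
from cell import manip
s=manip.read_state();print(s['wrist_force'].round(2),s['moment'].round(3))"
python3 -m creep '{"slide":[[0,0,-0.03],[0,0,0]],"turn":[0,0],"claw":[0.1,0.1]}'
python3 -c "
from cell import manip
s=manip.read_state();print(s['wrist_force'].round(2),s['moment'].round(3))"
python3 -m creep '{"slide":[[0,0,0.2],[0,0,0]],"turn":[0,0],"claw":[0.1,0.1]}'
python3 -c "
from cell import manip
s=manip.read_state();print(s['wrist_force'].round(2),s['moment'].round(3))"
```

```text
[-0.18  0.13  1.02] [-0.086  0.123  0.003]
clock: 15.58
eef_pos: [457.0, 220.3, 384.7]
eef_rot: [-3.141, -0.001, 0.051]
wrist_force: [-2.4, -0.8, 5.7]
finger_gap: 13.6
finger_force: 30.0
[-2.41 -0.8   5.66] [-0.213  0.35   0.003]
clock: 15.82
eef_pos: [456.9, 220.3, 386.1]
eef_rot: [3.141, 0.0, 0.051]
wrist_force: [-0.0, 0.4, -2.5]
finger_gap: 13.8
finger_force: 30.0
[-0.04  0.4  -2.47] [-0.014  0.037  0.01 ]
```

The moments suggest contact on the +x side, on a wall top, so the truck is slightly off-centre. I'll shift -x by 1 mm and feel again.

```bash
python3 -m creep '{"slide":[[-0.1,0,0],[0,0,-0.1],[0,0,-0.08],[0,0,0]],"turn":[0,0,0,0],"claw":[0.1,0.1,0.1,0.1]}'
python3 -c "
from cell import manip
s=manip.read_state();print(s['wrist_force'].round(2),s['moment'].round(3))"
```

```text
clock: 16.32
eef_pos: [456.0, 220.4, 384.8]
eef_rot: [-3.141, -0.001, 0.051]
wrist_force: [-1.0, 0.2, 3.1]
finger_gap: 13.9
finger_force: 30.0
[-1.01  0.25  3.13] [-0.078  0.131  0.029]
```

Same height, so that's not a side wall. A better explanation is that the first contact was a wheel at the strip edge and this one is the rear end block, so the notch middle is further uphill, as vision said. I'll restore x and slide uphill with a light touch.

```bash
python3 -m creep '{"slide":[[0.08,0,0.03],[0,0.1,0],[0,0,0]],"turn":[0,0,0],"claw":[0.1,0.1,0.1]}'
python3 -m creep '{"slide":[[0,0.05,0],[0,0.05,0],[0,0,0]],"turn":[0,0,0],"claw":[0.1,0.1,0.1]}'
python3 -m creep '{"slide":[[0,0.05,0],[0,0.05,0],[0,0,0]],"turn":[0,0,0],"claw":[0.1,0.1,0.1]}'
```

```text
clock: 16.7
eef_pos: [456.8, 221.4, 384.9]
eef_rot: [3.142, -0.0, 0.051]
wrist_force: [0.4, 0.4, 1.1]
finger_gap: 13.5
finger_force: 30.0
clock: 17.08
eef_pos: [456.7, 222.4, 384.8]
eef_rot: [-3.142, 0.0, 0.051]
wrist_force: [0.5, -0.9, 2.1]
finger_gap: 13.5
finger_force: 30.0
clock: 17.45
eef_pos: [456.7, 223.4, 384.6]
eef_rot: [3.142, 0.001, 0.051]
wrist_force: [-0.8, 1.0, -2.3]
finger_gap: 14.1
finger_force: 30.0
```

The contact was lost between 222.4 and 223.4, which puts the notch middle at about 225 and agrees with the images. I'll centre and lower.

```bash
python3 -m creep '{"slide":[[0,0.13,0],[0,0,-0.05],[0,0,-0.1],[0,0,0]],"turn":[0,0,0,0],"claw":[0.1,0.1,0.1,0.1]}'
python3 -m creep '{"slide":[[0,0,-0.1],[0,0,-0.1],[0,0,0]],"turn":[0,0,0],"claw":[0.1,0.1,0.1]}'
```

```text
clock: 17.95
eef_pos: [456.7, 224.6, 383.2]
eef_rot: [3.142, 0.0, 0.051]
wrist_force: [0.1, -0.6, -2.4]
finger_gap: 14.1
finger_force: 30.0
clock: 18.32
eef_pos: [456.7, 224.6, 381.2]
eef_rot: [3.142, 0.0, 0.051]
wrist_force: [0.1, 0.1, -2.2]
finger_gap: 13.9
finger_force: 30.0
```

```bash
python3 -m creep '{"slide":[[0,0,-0.1],[0,0,-0.1],[0,0,-0.1],[0,0,-0.1],[0,0,0]],"turn":[0,0,0,0,0],"claw":[0.1,0.1,0.1,0.1,0.1]}'
python3 -m creep '{"slide":[[0,0,-0.1],[0,0,-0.1],[0,0,-0.1],[0,0,-0.1],[0,0,0]],"turn":[0,0,0,0,0],"claw":[0.1,0.1,0.1,0.1,0.1]}'
python3 -m creep '{"slide":[[0,0,-0.1],[0,0,-0.1],[0,0,0]],"turn":[0,0,0],"claw":[0.1,0.1,0.1]}'
```

```text
clock: 18.95
eef_pos: [456.7, 224.6, 377.3]
eef_rot: [3.142, 0.0, 0.051]
wrist_force: [-0.5, 0.9, -2.6]
finger_gap: 14.2
finger_force: 30.0
clock: 19.58
eef_pos: [456.7, 224.7, 373.3]
eef_rot: [3.142, 0.0, 0.051]
wrist_force: [0.7, -0.8, -2.1]
finger_gap: 14.0
finger_force: 30.0
clock: 19.95
eef_pos: [456.7, 224.6, 371.3]
eef_rot: [3.142, 0.0, 0.051]
wrist_force: [-0.0, 0.8, -2.0]
finger_gap: 13.7
finger_force: 30.0
```

```bash
python3 -m creep '{"slide":[[0,0,-0.05],[0,0,-0.05],[0,0,-0.05],[0,0,0]],"turn":[0,0,0,0],"claw":[0.1,0.1,0.1,0.1]}'
python3 -m creep '{"slide":[[0,0,-0.05],[0,0,-0.05],[0,0,0]],"turn":[0,0,0],"claw":[0.1,0.1,0.1]}'
python3 -m creep '{"slide":[[0,0,-0.05],[0,0,0]],"turn":[0,0],"claw":[0.1,0.1]}'
```

```text
clock: 20.45
eef_pos: [456.7, 224.6, 369.8]
eef_rot: [3.142, 0.0, 0.051]
wrist_force: [-0.2, -0.2, -2.0]
finger_gap: 14.0
finger_force: 30.0
clock: 20.82
eef_pos: [456.7, 224.7, 369.1]
eef_rot: [-3.141, -0.0, 0.051]
wrist_force: [-0.2, -0.7, 2.5]
finger_gap: 13.8
finger_force: 30.0
clock: 21.08
eef_pos: [456.7, 224.6, 369.0]
eef_rot: [-3.141, -0.001, 0.051]
wrist_force: [-2.7, -1.0, 6.4]
finger_gap: 13.7
finger_force: 30.0
```

The wheels are on the floor (z 369.3, as predicted). I'll ease to a light touch and check with one picture before letting go.

```bash
python3 -m creep '{"slide":[[0,0,0.06],[0,0,0],[0,0,0]],"turn":[0,0,0],"claw":[0.1,0.1,0.1]}' 12
python3 - <<'E'
from h import *
shot('scene','scene5.png');shot('top','top5.png')
a=cv2.imread('pics/scene5.png')[130:310,160:400];b=cv2.imread('pics/top5.png')[140:260,160:400]
f=lambda i:cv2.resize(i,(720,int(720*i.shape[0]/i.shape[1])),interpolation=cv2.INTER_CUBIC)
cv2.imwrite('pics/c5.png',cv2.resize(np.vstack([f(a),f(b)]),(480,600)))
E
```

```text
clock: 21.45
eef_pos: [456.8, 224.7, 369.1]
eef_rot: [-3.141, -0.0, 0.051]
wrist_force: [-0.7, 0.6, 3.7]
finger_gap: 13.5
finger_force: 12.0
```

View pics/c5.png

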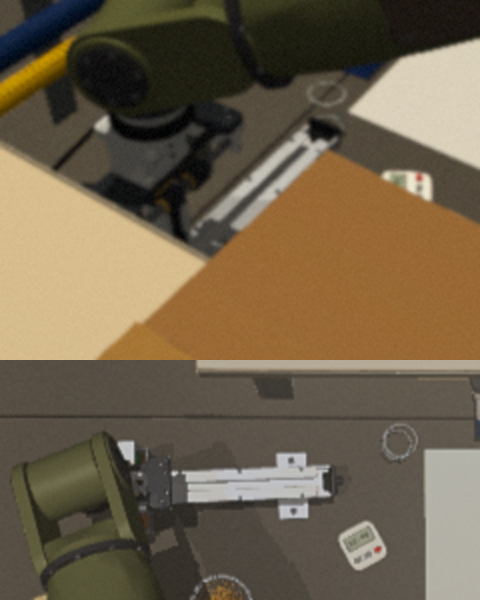

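The gripper holds the carrier at the notch ((155,480) in the lower half), and the track below it is clear down to the stop at (325,480). Letting go and withdrawing upward.

```bash
python3 -m creep '{"slide":[[0,0,0.03],[0,0,0]],"turn":[0,0],"claw":[0.1,0.1]}' 5
python3 -m creep '{"slide":[[0,0,0],[0,0,0.3],[0,0,2.5],[0,0,5],[0,0,4],[0,0,1],[0,0,0],[0,0,0]],"turn":[0,0,0,0,0,0,0,0],"claw":[1,1,1,1,1,1,1,1]}'
python3 -m creep '{"slide":[[0,0,0],[0,0,0],[0,0,0],[0,0,0],[0,0,0],[0,0,0],[0,0,0],[0,0,0]],"turn":[0,0,0,0,0,0,0,0],"claw":[1,1,1,1,1,1,1,1]}'
python3 -m creep '{"slide":[[0,0,0],[0,0,0],[0,0,0],[0,0,0],[0,0,0],[0,0,0],[0,0,0],[0,0,0]],"turn":[0,0,0,0,0,0,0,0],"claw":[1,1,1,1,1,1,1,1]}'
python3 -m creep '{"slide":[[0,0,0],[0,0,0],[0,0,0],[0,0,0],[0,0,0],[0,0,0],[0,0,0],[0,0,0]],"turn":[0,0,0,0,0,0,0,0],"claw":[1,1,1,1,1,1,1,1]}'
python3 - <<'E'
from h import *
for n in('scene','top'):
    p,d=shot(n,n+'6.png');P=cloud(n,d)
    for q in('carrier_grip','vial_a_mid'):
        for r in manip.cut_out(q,n)[:3]:
            X=P[r['mask']];X=X[~np.isnan(X[:,0])]
            print(n,q,round(r['score'],2),np.round(r['position']),np.round(np.percentile(X,[5,50,95],axis=0)).tolist() if len(X) else '')
a=cv2.imread('pics/scene6.png')[130:310,160:400];b=cv2.imread('pics/top6.png')[140:260,160:400]
f=lambda i:cv2.resize(i,(720,int(720*i.shape[0]/i.shape[1])),interpolation=cv2.INTER_CUBIC)
cv2.imwrite('pics/c6.png',cv2.resize(np.vstack([f(a),f(b)]),(480,600)))
E
```

```text
clock: 21.8
eef_pos: [456.8, 224.6, 369.1]
eef_rot: [3.142, -0.0, 0.051]
wrist_force: [0.2, -0.3, 1.3]
finger_gap: 14.2
finger_force: 5.0
clock: 22.8
eef_pos: [456.8, 224.7, 495.7]
eef_rot: [3.141, 0.002, 0.051]
wrist_force: [0.4, 0.5, 0.3]
finger_gap: 90.9
finger_force: 0.0
clock: 23.8
eef_pos: [456.7, 224.6, 497.3]
eef_rot: [-3.142, 0.0, 0.051]
wrist_force: [-0.2, -0.6, 0.4]
finger_gap: 93.9
finger_force: 0.0
clock: 24.8
eef_pos: [456.7, 224.6, 497.3]
eef_rot: [-3.142, -0.0, 0.051]
wrist_force: [0.4, 0.0, -0.4]
finger_gap: 93.9
finger_force: 0.0
clock: 25.8
eef_pos: [456.7, 224.6, 497.2]
eef_rot: [-3.142, 0.0, 0.051]
wrist_force: [0.3, -0.7, 0.3]
finger_gap: 93.8
finger_force: 0.0
scene carrier_grip 0.7 [314. 195.] [[407.0, -57.0, 85.0], [472.0, -43.0, 134.0], [539.0, -31.0, 176.0]]
top carrier_grip 0.98 [317. 199.] [[409.0, -61.0, 54.0], [471.0, -48.0, 133.0], [533.0, -32.0, 177.0]]
top carrier_grip 0.23 [275. 201.] [[444.0, -76.0, 99.0], [467.0, 75.0, 123.0], [488.0, 188.0, 140.0]]
```

View pics/c6.png

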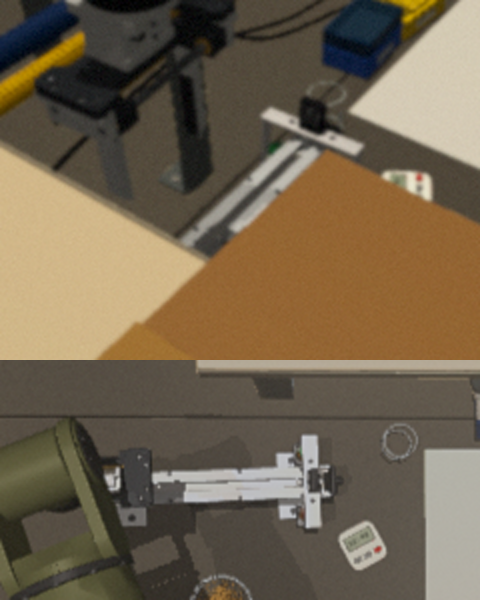

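The carrier has rolled down to the lower end ((312,480) in the lower half), with vials visible beside the rail. I'll wait, then check that it is at rest and against the stop.

```bash
python3 -m creep '{"slide":[[0,0,0],[0,0,0],[0,0,0],[0,0,0],[0,0,0],[0,0,0],[0,0,0],[0,0,0]],"turn":[0,0,0,0,0,0,0,0],"claw":[1,1,1,1,1,1,1,1]}' >/dev/null
python3 -m creep '{"slide":[[0,0,0],[0,0,0],[0,0,0],[0,0,0],[0,0,0],[0,0,0],[0,0,0],[0,0,0]],"turn":[0,0,0,0,0,0,0,0],"claw":[1,1,1,1,1,1,1,1]}'
python3 - <<'E'
from h import *
for n in('scene','top'):
    p,d=shot(n,n+'7.png');P=cloud(n,d)
    for r in manip.cut_out('carrier_grip',n)[:1]+manip.cut_out('vial_a_mid',n)[:2]+manip.cut_out('track',n)[:1]:
            X=P[r['mask']];X=X[~np.isnan(X[:,0])]
            print(n,round(r['score'],2),np.round(r['position']),np.round(np.percentile(X,[1,50,99],axis=0),1).tolist() if len(X) else '')
    Q=P.reshape(-1,3);Q=Q[~np.isnan(Q[:,0])]
    T=Q[(abs(Q[:,0]-471)<25)&(abs(Q[:,1]+50)<50)&(Q[:,2]>150)];print('tab',np.percentile(T,[2,50,98],axis=0).round(1).tolist())
    B=Q[(abs(Q[:,0]-471)<75)&(abs(Q[:,1]+50)<50)&(Q[:,2]>126)&(Q[:,2]<142)];print('beam',np.percentile(B,[2,50,98],axis=0).round(1).tolist())
a=cv2.imread('pics/scene7.png')[165:235,270:370];b=cv2.imread('pics/top7.png')[165:235,270:370]
cv2.imwrite('pics/c7.png',np.vstack([cv2.resize(i,None,fx=4.2,fy=4.2,interpolation=cv2.INTER_CUBIC) for i in(a,b)]))
E
```

```text
clock: 28.1
eef_pos: [456.7, 224.6, 497.2]
eef_rot: [3.142, 0.0, 0.051]
wrist_force: [-0.7, -0.0, -0.3]
finger_gap: 94.2
finger_force: 0.0
scene 0.97 [315. 194.] [[403.1, -148.7, 0.8], [472.7, -43.5, 134.6], [598.9, -29.6, 178.6]]
scene 0.98 [284. 226.] [[440.3, -81.2, 97.4], [474.2, 79.6, 125.7], [492.3, 190.2, 143.3]]
tab [[455.3, -56.7, 150.9], [469.5, -45.5, 168.5], [486.9, -41.3, 178.9]]
beam [[403.2, -60.1, 130.1], [463.6, -42.8, 134.0], [538.9, -33.2, 140.2]]
top 0.59 [318. 202.] [[402.7, -67.1, 5.4], [464.5, -48.3, 132.5], [536.2, -26.0, 179.8]]
top 0.78 [275. 201.] [[438.0, -85.3, 92.9], [466.3, 75.2, 123.3], [491.3, 253.4, 146.9]]
tab [[455.6, -60.4, 158.9], [470.5, -51.6, 175.6], [487.9, -45.6, 180.6]]
beam [[402.7, -64.0, 127.7], [466.2, -48.4, 133.0], [539.1, -36.1, 138.4]]
```

View pics/c7.png

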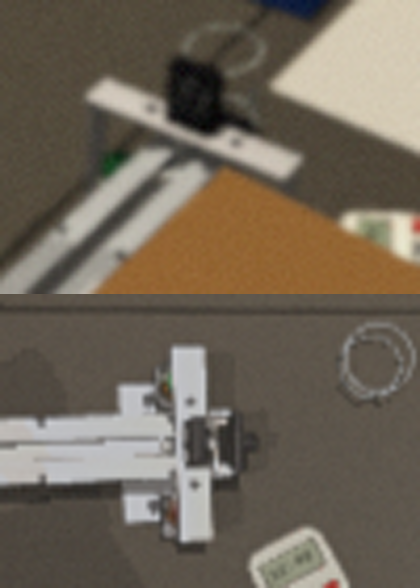

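The carrier hasn't moved in 2.3 s. It sits square against the lower end block (215,440), with the green and red caps in line at (167,388) and (172,512). Its position matches contact with the stop within about 2 mm. The timer and beaker are untouched and the gripper is clear, so I'll hand in.

```bash
python3 -c "
from cell import manip
print(manip.sign_off())"
```

```text
the job is handed in; nothing more can be done
None
```

The job is handed in: I felt out the notch with a light touch, lowered the carrier through it onto the track floor and let go; it rolled down and now rests at the lower stop (position from the cameras, good to about 2 mm), with both vial caps in place.

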